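# Wipe the offcuts off the snapping plate

### The arm

A 7-joint arm with a two-finger parallel gripper is mounted at the origin on a cart in front of the work surface, level with it; the furniture and walls round the work are solid. World frame = base frame: x ahead of the robot, y to its left, z up, the work surface at z = 0. Lengths are in m, angles in rad, forces in N, time in s.
With the tool pointing down it reaches from about 0.4 to 0.85 m from the base axis. Payload 10.4 kg.
Tool frame: the origin (TCP) lies at the very end of the fingers, on their centre line; the grasp point (between the pads) lies 19 mm behind it; z points along the fingers, y is the line along which they close (so a half turn about z gives the same grasp; the last joint's range is limited). The gripper opens to 87 mm and grips with 3 to 60 N. Pads are 19 mm wide; open, the fingers measure 117 mm over their backs; the gripper's body (75 mm by 190 mm) begins 51 mm behind the grasp point.
Start: joints at [1.214, 0.332, -0.065, 1.46, 0.022, 1.35, -0.088], TCP at [0.205, -0.591, 0.223] pointing down, gripper open.
Joint ranges: [-2.6, 2.6], [-0.5, 2.12], [-1.47, 1.34], [0.16, 2.42], [-1.27, 4.41], [0.06, 2.06], [-2.6, 2.6]. Speed limits (rad/s): [2.22, 2.22, 2.79, 2.79, 3.14, 3.14, 3.14].

### API

Orientations are given as a unit quaternion [x, y, z, w].
In Python, from bench import * gives the robot as it stands.
- The arm moves only by the tool step_arm, never from a script. Its arguments are lists of equal length, an entry for each row: "delta_pos": the shift along the world's x, y, z in units of 25 mm (1.0 is 25 mm), a list of three; "turn": the turn about the world's z in units of 0.12 rad (1.0 is 0.12 rad). In form: {"delta_pos": [[tx, ty, tz], ...], "turn": [turn, ...]}. A call has 1 to 12 rows; each row shifts and turns the commanded pose from where the row before left it; what a row does not reach is not made up. A row lasts 1/10 s, in which the tool goes at most 50 mm and 8.59 degrees, less where a joint would pass 70% of its speed; a pose out of reach is approached as far as the arm can. A call with a number of a shift or a turn outside -1 to 1 is refused whole. A call with a gripper value outside its range is refused whole. "grip" is the closure, from 0 (fully open) to 1 (shut), set as the call begins (left out, the last holds). The fingers move at their own pace and stop on an object; "newtons" is the grip in N (left out, the last holds). Time passes only in rows, so rows that do not move let the fingers close. It gives the time, the measured TCP pose, the force, the opening and the grip force at its end, in the units of the state.
- read_state(): the state, without advancing time (a new reading comes with each control period).
- camera(name): name is "side" or "top" or "wrist"; returns a dict with "image" (384x512x3 uint8, red, green, blue), "z_map" (384x512 float32, m along the optical axis (not along the pixel's ray), 0 where there is no reading), "mtx" (3x3 intrinsics, pixels), "view" (4x4, takes a point from world to camera coordinates). Camera axes: x right, y up, looking along -z (the intrinsics and any distortion apply to the point x, -y, -z); pixel columns grow to the right and rows downward; lengths in m; the calibration is good to about 2 mm. A picture is of the moment at which its call begins.
- close_job(): hands the job in; it is judged then, once.
The state is a dict: "time": time; "joint_positions": joint angles; "joint_vel": joint speeds; "joint_torque": joint torques, N m; "ee_pos": TCP position; "eef_rot": TCP orientation; "ft_force": force on the tool from outside, world axes, zero at the start; "torque": the same for the moment, N m; "width": finger opening in m; "grip_force": force on a finger pad.
Only numpy, scipy, OpenCV 4.12 (cv2) and the standard library are available. Lean on these libraries where they do the work, as an engineer would, in place of code of your own. Each camera call takes 0.05 s, during which the arm holds its last target. There are 200 camera calls.

### The job

Plastic offcuts lie scattered on the raised steel plate of the snapping station. Take the scraper block by its handle, wipe all five offcuts along the plate into the trough at the end nearest the robot, then stand the scraper upright on the bench top, clear of the station, and let go. Push the offcuts only with the scraper, never with the gripper itself, and leave the other things on the bench where they are.

Things in the scene. Friction and masses are not known exactly. Their poses are not given: they have to be found in the camera images.
- station: Fixed block 250 (x) x 132 mm (y); origin under its centre, z up, mm. Steel plate, top z 34, from x -50 to +125 (far end, open), between side lips 6 thick, inner faces y -60/+60, tops z 42. At x -50 the plate ends over an open trough at the robot's end: inner x -120 to -50, y -60 to +60, floor z 10, wall tops z 44. To drop offcuts in, the scraper's front must pass x -50.
- scraper: Loose scraper block, 0.2 kg, standing on the bench. Foot and metal body 26 (x) x 104 mm (y), z 0 to 28; centred on it a black handle bar 22 (x) x 64 mm (y), z 28 to 76. Origin at the centre of its underside. Same both ways round; grip across the handle's 22 mm. With its y along the station's y it fits between the lips, 8 mm spare each side.
- offcut0: Loose white plastic offcut, four-sided, about 20 x 18 x 6 mm, 10 g; origin at the middle of the face it lies on at the start, flat on the station's plate, between x -25 and +58, y -42 and +42 mm of the station.
- offcut1: Loose white plastic offcut, trapezoid, about 20 x 18 x 6 mm, 10 g; origin at the middle of the face it lies on at the start, flat on the station's plate, between x -25 and +58, y -42 and +42 mm of the station.
- offcut2: Loose white plastic offcut, square with one corner cut off, about 20 x 18 x 6 mm, 10 g; origin at the middle of the face it lies on at the start, flat on the station's plate, between x -25 and +58, y -42 and +42 mm of the station.
- offcut3: Loose white plastic offcut, triangular, about 20 x 18 x 6 mm, 10 g; origin at the middle of the face it lies on at the start, flat on the station's plate, between x -25 and +58, y -42 and +42 mm of the station.
- offcut4: Loose white plastic offcut, five-sided, about 20 x 18 x 6 mm, 10 g; origin at the middle of the face it lies on at the start, flat on the station's plate, between x -25 and +58, y -42 and +42 mm of the station.
- cover_slips: Bystander: closed card box 50 x 52 x 18 mm lying on the bench; origin at the centre of its underside.
- marker: Bystander: black-capped marker pen 131 mm long (its x), 14 mm thick, lying on the bench near its front edge; origin under its middle.
- lab_timer: Bystander: white timer 62 x 66 x 18 mm lying on the bench; origin at the centre of its underside.
- tweezers: Bystander: steel tweezers 115 mm long (its x), 14 mm wide, 7 mm high, lying on the bench near its front edge; origin under the middle.
Things that resemble listed ones, but are neither listed nor needed, are in the scene too. Leave any pink look-alike of the scraper alone.

How it is judged:
On the way:
1. all five offcuts lie in the station's trough (x of offcut0 in the frame of station between -0.122 and -0.05 m and y of offcut0 in the frame of station between -0.062 and 0.062 m and z of each of offcut0, offcut1, offcut2, offcut3, offcut4 in the frame of station below 0.032 m and x of offcut1 in the frame of station between -0.122 and -0.05 m and y of offcut1 in the frame of station between -0.062 and 0.062 m and x of offcut2 in the frame of station between -0.122 and -0.05 m and y of offcut2 in the frame of station between -0.062 and 0.062 m and x of offcut3 in the frame of station between -0.122 and -0.05 m and y of offcut3 in the frame of station between -0.062 and 0.062 m and x of offcut4 in the frame of station between -0.122 and -0.05 m and y of offcut4 in the frame of station between -0.062 and 0.062 m), for 0.2 s.
At the end, for the whole second after the job is handed in: All five offcuts lie at rest inside the trough, below the level of the plate (origins less than 32 mm above the bench); the scraper stands upright (within 0.15 rad) and at rest on the bench top (underside within 6 mm of it), not in the trough (all of step 1 and linear speed of each of offcut0, offcut1, offcut2, offcut3, offcut4, scraper below 0.02 m/s and height (world z) of scraper below 0.006 m and angle between scraper's own z axis and vertical below 0.15 rad); the robot touches nothing.
It fails at once if the gripper or arm touches an offcut (contact force between any of the fingers, the arm and offcut0 above 0.3 N or contact force between any of the fingers, the arm and offcut1 above 0.3 N or contact force between any of the fingers, the arm and offcut2 above 0.3 N or contact force between any of the fingers, the arm and offcut3 above 0.3 N or contact force between any of the fingers, the arm and offcut4 above 0.3 N).
It fails at once if the card box, marker, timer or tweezers is shifted by more than 30 mm (distance of any of cover_slips, marker, lab_timer, tweezers from where it was at the start of the episode above 0.03 m).
It also fails if it takes over 51 s, if anything falls off the work surface, if the arm or the gripper's body presses on something with over 40 N, if the wrist force passes 120 N, or if a joint passes its speed limit or range.

## Working session

There is one attempt and no reset: what is moved stays moved. The work goes in short steps, Python scripts to look and compute and a tool call to move; the robot and the scene stay as the last step left them, time stands still between calls to the robot, and variables do not carry over. Pictures are saved under pics/ and viewed, at most 10 in all, crops included, and the job is handed in when it is done.

Besides the shell and the picture viewer there is one more tool, called after "Request:" as a command line: name --pt "numbers of a row" for each row, then --argument value for the rest. step_arm: Moves the arm, as the interface text tells. Shifts and turns lie within -1 to 1; 1 stands for 25 mm of shift or 0.12 rad of turn. Its arguments: {"type":"object","properties":{"delta_pos":{"type":"array"},"turn":{"type":"array"},"grip":{"type":"number"},"newtons":{"type":"number"}},"required":["delta_pos","turn"]}

```bash
mkdir -p pics && cat > h.py <<'E'
from bench import *
import numpy as np, cv2
def snap(n,f):
    c=camera(n); cv2.imwrite(f'pics/{f}.png',c['image'][:,:,::-1]); np.savez(f'{f}.npz',**c); return c
def px(c,u,v,z=None):
    K=c['mtx'];V=np.linalg.inv(c['view'])
    r=np.array([(u-K[0,2])/K[0,0],-(v-K[1,2])/K[1,1],-1.])
    if z is None:
        d=c['z_map'][int(v),int(u)]; return (V@np.r_[r*d,1])[:3]
    w=V[:3,:3]@r; o=V[:3,3]; return o+w*(z-o[2])/w[2]
E
python3 - <<'E'
from h import *
c=snap('top','top1'); print(c['mtx'],c['view']); snap('side','side1')
s=read_state(); print({k:np.round(v,3) for k,v in s.items()})
E
```

```text
[[458.25616921   0.         254.60731797]
 [  0.         458.25616921 190.62953316]
 [  0.           0.           1.        ]] [[-0.0125523  -0.99990735 -0.00526607  0.33507717]
 [ 0.99513459 -0.01300673  0.09766252 -0.53789301]
 [-0.09772197 -0.00401456  0.99520566 -1.31575485]
 [ 0.          0.          0.          1.        ]]
{'time': np.float64(0.1), 'joint_positions': array([ 1.214,  0.333, -0.065,  1.461,  0.022,  1.35 , -0.089]), 'joint_vel': array([ 0.   , -0.001, -0.   , -0.004,  0.   ,  0.   ,  0.001]), 'joint_torque': array([ 1.0000e-03, -6.2455e+01,  2.5000e-02, -3.9072e+01, -6.1000e-02,
        3.7000e-02,  0.0000e+00]), 'ee_pos': array([ 0.205, -0.59 ,  0.222]), 'eef_rot': array([ 0.986,  0.166, -0.   , -0.001]), 'ft_force': array([-0.081,  0.274,  0.073]), 'torque': array([-0.003,  0.028,  0.003]), 'grip_force': np.float64(0.0), 'width': np.float64(0.087)}
```

View pics/top1.png

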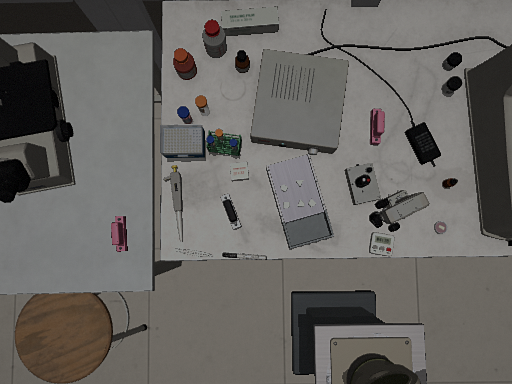

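View pics/side1.png

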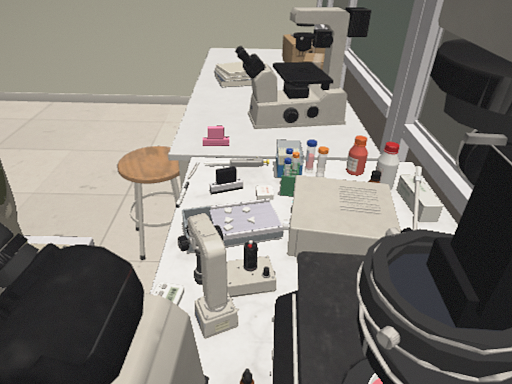

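The top view shows the scraper (black handle) near (231,211), the station around (300,200) with its trough at about (306,231), and offcuts around (295,195). The marker, tweezers and pipette are on the left. I'll enlarge that region.

```bash
python3 - <<'E'
from h import *
im=cv2.imread('pics/top1.png')[145:265,190:340]
cv2.imwrite('pics/crop1.png',cv2.resize(im,None,fx=5,fy=5,interpolation=cv2.INTER_CUBIC))
E
```

```text
(no output)
```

View pics/crop1.png

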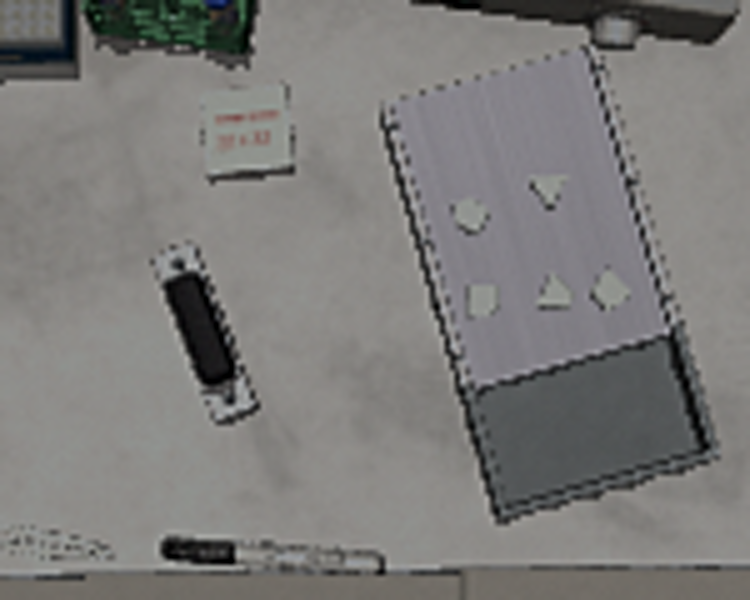

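```bash
python3 - <<'E'
from h import *
c=dict(np.load('top1.npz'))
P=lambda u,v,z:px(c,190+u/5,145+v/5,z)[:2]
A=[P(385,105,.042),P(592,45,.042),P(715,455,.044),P(500,520,.044)]
E=[P(475,390,.034),P(672,335,.034)]
print('corners',np.round(A,4)); print('edge',np.round(E,4))
xa=(A[0]+A[1])/2-(A[2]+A[3])/2; print('len',np.linalg.norm(xa),'yaw',np.arctan2(xa[1],xa[0]))
print('widths',[np.linalg.norm(A[0]-A[1]),np.linalg.norm(A[2]-A[3])]); print('centre',np.mean(A,0))
H=[P(165,285,.076),P(195,270,.076),P(238,378,.076),P(208,388,.076)]
d=(H[0]+H[1])/2-(H[2]+H[3])/2;print('scr',np.mean(H,0),'len',np.linalg.norm(d),'y-axis dir',np.arctan2(d[1],d[0]))
F=[P(152,260,.028),P(190,240,.028),P(258,408,.028),P(225,424,.028)]
d=(F[0]+F[1])/2-(F[2]+F[3])/2;print('foot',np.mean(F,0),np.linalg.norm(d),np.arctan2(d[1],d[0]))
for n,u,v in [('a',470,215),('b',548,188),('c',482,300),('d',555,293),('e',610,288)]: print(n,P(u,v,.04))
from scipy.spatial.transform import Rotation as R
s=read_state(); M=R.from_quat(s['eef_rot']).as_matrix(); print(M)
# scraper from z-map: points higher than 60mm near
u,v=np.meshgrid(np.arange(215,245),np.arange(190,232)); pts=np.array([px(c,a+.0,b+.0) for a,b in zip(u.ravel(),v.ravel())])
t=pts[(pts[:,2]>.065)&(pts[:,2]<.09)]; print(len(t),t.mean(0),cv2.minAreaRect((t[:,:2]*1000).astype(np.float32)))
E
```

```text
corners [[0.6123 0.2911]
 [0.6461 0.1697]
 [0.407  0.1053]
 [0.3716 0.2291]]
edge [[0.4462 0.2413]
 [0.4766 0.1265]]
len 0.24805517702886182 yaw 0.25774092542342625
widths [np.float64(0.12597896418074225), np.float64(0.12877412697911889)]
centre [0.50925887 0.19879692]
scr [0.48061742 0.39706229] len 0.06422506371030855 y-axis dir 0.3788037511540785
foot [0.48168168 0.39711534] 0.10543479815205764 0.39320530488855276
a [0.54744066 0.24268399]
b [0.56262142 0.19707133]
c [0.49791936 0.23667473]
d [0.50143103 0.19437714]
e [0.50391857 0.16250571]
[[ 9.44820010e-01  3.27589581e-01 -4.64794660e-04]
 [ 3.27589906e-01 -9.44819282e-01  1.17412679e-03]
 [-5.45152528e-05 -1.26160053e-03 -9.99999203e-01]]
175 [0.48355368 0.39960163 0.07491291] ((483.9080810546875, 399.9957580566406), (63.641868591308594, 21.99501609802246), 20.98520278930664)
```

```bash
python3 - <<'E'
from h import *
c=dict(np.load('top1.npz'))
u,v=np.meshgrid(np.arange(512),np.arange(384));d=c['z_map'];K=c['mtx']
p=np.stack([(u-K[0,2])/K[0,0]*d,-(v-K[1,2])/K[1,1]*d,-d,np.ones_like(d)],-1)@np.linalg.inv(c['view']).T
p=p[d>0]
for x in np.arange(.9,.2,-.05):
  print('%.2f'%x,[ (lambda q:int(1000*q.max()) if len(q) else -1)(p[(abs(p[:,0]-x)<.025)&(abs(p[:,1]-y)<.025)][:,2]) for y in np.arange(.6,-.7,-.05)])
E
```

```text
0.90 [10, 133, 131, 7, 62, 102, 104, 103, 105, 105, 105, 101, 8, 13, 8, 5, 8, 60, 247, 242, -1, -1, -1, -1, -1, -1]
0.85 [5, 10, 8, 6, 7, 8, 104, 104, 104, 103, 105, 104, 7, 9, 11, 6, 5, 62, 248, 240, -1, -1, -1, -1, -1, -1]
0.80 [6, 7, 116, 119, 7, 91, 105, 105, 104, 104, 105, 102, 29, 30, 18, 18, 7, 8, 238, 233, -1, -1, -1, -1, -1, -1]
0.75 [88, 117, 117, 115, 7, 105, 104, 105, 106, 103, 104, 8, 67, 83, 6, 39, 38, 9, 198, 218, -1, -1, -1, -1, -1, -1]
0.70 [90, 90, 91, 126, 127, 102, 104, 106, 105, 105, 104, 8, 77, 80, 32, 41, 39, 8, 168, 197, -1, -1, -1, -1, -1, -1]
0.65 [91, 90, 90, 122, 126, 73, 8, 98, 104, 103, 103, 6, 6, 8, 7, 41, 40, 5, 91, 191, -1, -1, -1, -1, -1, -1]
0.60 [21, 27, 6, 7, 23, 24, 47, 43, 41, 48, 5, 102, 103, 6, 7, 36, 37, 8, 71, 185, -1, -1, -1, -1, -1, -1]
0.55 [18, 27, 10, 29, 33, 8, 44, 48, 43, 46, 8, 113, 114, 44, 60, 7, 7, 76, 6, 181, -1, -1, -1, -1, -1, -1]
0.50 [7, 25, 8, 30, 80, 7, 7, 45, 45, 49, 47, 45, 212, 216, 216, 8, 8, 6, 6, 178, -1, -1, -1, -1, -1, -1]
0.45 [6, 22, 8, 10, 81, 29, 7, 48, 39, 41, 50, 6, 213, 217, 214, 6, 16, 16, 7, 172, -1, -1, -1, -1, -1, -1]
0.40 [7, 18, 8, 7, 7, 7, 7, 48, 47, 48, 50, 7, 166, 172, 13, 7, 14, 12, 6, 136, 81, -1, -1, -1, -1, -1]
0.35 [6, 10, 11, 14, 20, 17, 18, 39, 6, 6, 9, 7, 24, 25, 6, 7, 7, 7, 8, 5, 9, -1, -1, -1, -1, -1]
0.30 [-704, -704, -706, -704, -704, -703, -704, -704, -706, -708, -707, -707, -707, -704, -705, -709, -705, -708, -710, -706, -706, -707, -705, -705, -705, -704]
0.25 [-704, -705, -699, -702, -705, -708, -705, -705, -707, -705, -707, -704, -708, -709, -704, -707, -701, -705, -706, -705, -707, -707, -706, -706, -706, -706]
```

Request:
step_arm --pt "0 0 1" --pt "0 0 1" --pt "0 0 1" --pt "0 0 1" --pt "0 0 1" --pt "0 0 1" --pt "0 0 1" --pt "0 0 0" --pt "0 1 0" --pt "0 1 0" --pt "0.2 1 0" --pt "0.2 1 0" --turn '[0,0,0,0,0,0,0,0,0,0,0,0]' --grip 0

```text
time: 1.3
ee_pos: [0.2146, -0.4894, 0.3965]
eef_rot: [0.986, 0.166, -0.0, -0.001]
ft_force: [0.9, -0.3, -0.3]
width: 0.0868
grip_force: 0.0
```

Request:
step_arm --pt "0.4 1 0" --pt "0.4 1 0" --pt "0.6 1 0" --pt "0.6 1 0" --pt "0.8 1 0" --pt "0.8 1 0" --pt "0.8 1 0" --pt "0.8 1 0" --pt "0.8 1 0" --pt "0.8 1 0" --pt "0.6 1 0" --pt "0.6 1 0" --turn '[0,0,0,0,0,0,0,0,0,0,0,0]'

```text
time: 2.5
ee_pos: [0.4151, -0.1893, 0.3966]
eef_rot: [0.986, 0.166, -0.0, -0.0]
ft_force: [0.3, -0.5, 0.0]
width: 0.0872
grip_force: 0.0
```

Request:
step_arm --pt "0.4 1 0" --pt "0.4 1 0" --pt "0.2 1 0" --pt "0 1 0" --pt "0 1 0" --pt "0 1 0" --pt "0 1 0" --pt "0 1 0" --pt "0 1 0" --pt "0 1 0" --pt "0 1 0" --pt "0 1 0" --turn '[0.1,0.1,0.1,0,0,0,0,0,0,0,0,0]'

```text
time: 3.7
ee_pos: [0.4394, 0.1104, 0.3968]
eef_rot: [0.983, 0.184, -0.0, 0.0]
ft_force: [-0.2, 0.4, 0.7]
width: 0.0872
grip_force: 0.0
```

Request:
step_arm --pt "0 1 0" --pt "0 1 0" --pt "0 1 -0.5" --pt "0 1 -0.5" --pt "0.2 1 -0.5" --pt "0.2 1 -0.5" --pt "0.2 1 -0.5" --pt "0.2 1 -0.5" --pt "0.3 1 -0.5" --pt "0.3 1 -0.5" --pt "0.3 1 0" --pt "0 0.5 0" --turn '[0,0,0,0,0,0,0,0,0,0,0,0]'

```text
time: 4.9
ee_pos: [0.482, 0.3984, 0.2953]
eef_rot: [0.983, 0.184, -0.001, 0.0]
ft_force: [-0.3, -0.1, 0.5]
width: 0.0871
grip_force: 0.0
```

```bash
python3 - <<'E'
from h import *
c=snap('wrist','w1')
s=read_state(); print(np.round(s['ee_pos'],4),s['joint_positions'])
u,v=np.meshgrid(np.arange(512),np.arange(384));d=c['z_map'];K=c['mtx']
p=np.stack([(u-K[0,2])/K[0,0]*d,-(v-K[1,2])/K[1,1]*d,-d,np.ones_like(d)],-1)@np.linalg.inv(c['view']).T
def rect(m): t=p[m&(d>0)]; print(len(t),np.round(t.mean(0)[:3],4),cv2.minAreaRect((t[:,:2]*1000).astype(np.float32)))
near=(np.hypot(p[...,0]-.483,p[...,1]-.399)<.07)
rect(near&(abs(p[...,2]-.076)<.003)); rect(near&(abs(p[...,2]-.028)<.003))
E
```

```text
[0.4809 0.3998 0.2956] [-0.07590664  0.47597538 -0.99828535  1.299374    0.39278419  1.57138316
 -2.21742131]
743 [0.4867 0.3983 0.075 ] ((485.67523193359375, 398.189453125), (61.56753158569336, 20.87990951538086), 20.114091873168945)
452 [0.4998 0.404  0.0272] ((485.77435302734375, 398.0638122558594), (102.04364013671875, 25.95242691040039), 20.635587692260742)
```

View pics/w1.png

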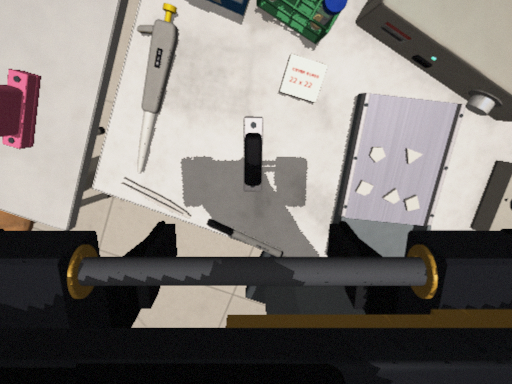

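The wrist view shows the scraper at (253,155) between the fingers, aligned with them. The five offcuts on the plate are around (390,175), and the cover slips and marker are clear of the fingers.

Request:
step_arm --pt "0.15 0 -1" --pt "0 0 -1" --pt "0 0 -1" --pt "0 0 -1" --pt "0 0 -1" --pt "0 0 -1" --pt "0 0 -1" --pt "0 0 -1" --pt "0 0 -1" --pt "0 0 -0.8" --pt "0 0 -0.5" --pt "0 0 0" --turn '[-0.1,0,0,0,0,0,0,0,0,0,0,0]'

```text
time: 6.15
ee_pos: [0.4852, 0.3957, 0.0383]
eef_rot: [0.984, 0.178, -0.001, 0.001]
ft_force: [-0.3, 0.4, 0.1]
width: 0.0867
grip_force: 0.0
```

```bash
python3 - <<'E'
from h import *
im=cv2.imread('pics/w1.png')[80:260,325:475]
cv2.imwrite('pics/w1c.png',cv2.resize(im,None,fx=3.3333,fy=3.3333,interpolation=cv2.INTER_CUBIC))
E
```

```text
(no output)
```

View pics/w1c.png

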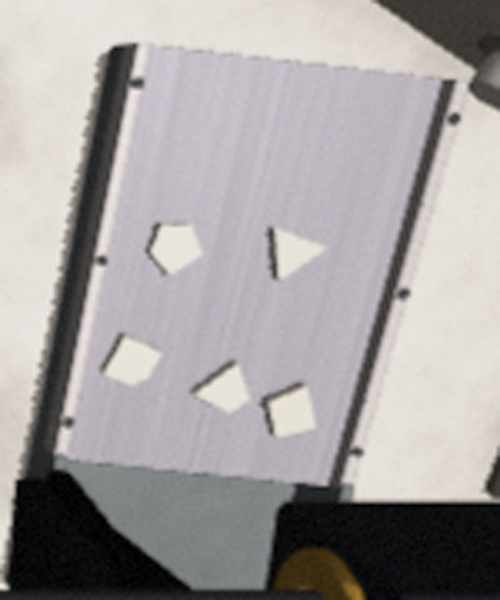

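The crop shows the plate's left lip inner edge running (147,43)–(74,458), its right plate edge (440,80)–(328,487), and the trough edge (72,458)–(330,487).

Request:
step_arm --pt "0 0 0" --pt "0 0 0" --pt "0 0 0" --pt "0 0 0" --pt "0 0 0" --pt "0 0 0" --pt "0 0 0" --pt "0 0 0" --turn '[0,0,0,0,0,0,0,0]' --grip 1 --newtons 35

```text
time: 6.95
ee_pos: [0.486, 0.397, 0.0401]
eef_rot: [0.984, 0.178, -0.0, 0.0]
ft_force: [-0.3, -0.1, 0.3]
width: 0.0309
grip_force: 0.0
```

```bash
python3 - <<'E'
from h import *
c=dict(np.load('w1.npz'))
P=lambda u,v,z:px(c,325+u*.3-.35,80+v*.3-.35,z)[:2]
L=[P(147,43,.042),P(74,458,.042)];R=[P(440,80,.034),P(328,487,.034)]
for a in (L,R): d=a[0]-a[1]; print(np.round(a,4),np.linalg.norm(d),np.arctan2(d[1],d[0]))
E=[P(72,458,.034),P(330,487,.034)]; d=E[0]-E[1]; print('edge',np.round(E,4),np.linalg.norm(d),np.arctan2(d[1],d[0])-np.pi/2)
for yaw in (.25,.26):
  ex=np.array([np.cos(yaw),np.sin(yaw)]);ey=np.array([-ex[1],ex[0]])
  y0=(np.mean([l@ey for l in L])-.06+np.mean([r@ey for r in R])+.06)/2
  x0=(np.mean([e@ex for e in E])+.05+np.mean([L[0]@ex,R[0]@ex])-.125)/2
  print(yaw,x0*ex+y0*ey, np.mean([e@ex for e in E])+.05-x0, np.mean([l@ey for l in L])-y0)
  for u,v in [(175,247),(295,252),(132,360),(228,388),(292,410)]: q=P(u,v,.04)-(x0*ex+y0*ey); print('  off',np.round([q@ex,q@ey],3))
print(read_state()['ee_pos'],read_state()['joint_positions'])
E
```

```text
[[0.6176 0.2894]
 [0.4542 0.2402]] 0.1706575948720863 0.29202366086155035
[[0.6485 0.1724]
 [0.4807 0.126 ]] 0.1740707559359629 0.26970617651472395
edge [[0.452  0.2375]
 [0.481  0.1252]] 0.1159933621363533 0.2529414015979494
0.25 [0.51325727 0.19753764] 0.0006789193295554385 0.0595498957401992
  off [0.048 0.033]
  off [ 0.052 -0.016]
  off [-0.001  0.04 ]
  off [-0.008 -0.003]
  off [-0.015 -0.033]
0.26 [0.51334639 0.19716623] 0.0006492809587027581 0.05954267894303561
  off [0.048 0.033]
  off [ 0.052 -0.016]
  off [-0.001  0.04 ]
  off [-0.008 -0.003]
  off [-0.015 -0.032]
[0.48599805 0.39699962 0.04005896] [-0.10869895  0.67151435 -0.88444646  1.60485378  0.55925051  1.13665853
 -2.34181745]
```

Request:
step_arm --pt "0 0 0" --pt "0 0 0" --pt "0 0 0" --pt "0 0 0" --pt "0 0 0" --turn '[0,0,0,0,0]'

```text
time: 7.45
ee_pos: [0.486, 0.3971, 0.0401]
eef_rot: [0.984, 0.178, -0.0, -0.0]
ft_force: [-0.9, 1.3, -1.1]
width: 0.0215
grip_force: 34.9
```

Request:
step_arm --pt "0 0 0.5" --pt "0 0 1" --pt "0 0 1" --pt "0 0 1" --pt "0 0 1" --turn '[0,0,0,0,0]'

```text
time: 7.95
ee_pos: [0.4859, 0.3966, 0.1542]
eef_rot: [0.984, 0.178, -0.0, 0.0]
ft_force: [0.4, 0.3, -3.1]
width: 0.0217
grip_force: 34.9
```

Request:
step_arm --pt "0 0 0" --pt "0 0 0" --pt "0.4 -0.5 0" --pt "0.4 -0.7 0" --pt "0.5 -0.7 0" --pt "0.5 -0.7 0" --pt "0.5 -0.7 0" --pt "0.5 -0.7 0" --pt "0.5 -0.7 0" --pt "0.5 -0.7 0" --pt "0.5 -0.7 0" --pt "0.5 -0.7 0" --turn '[1,1,1,1,1,1,1,1,1,1,1,1]'

```text
time: 9.15
ee_pos: [0.6065, 0.2256, 0.1532]
eef_rot: [0.621, 0.784, -0.0, 0.0]
ft_force: [-0.3, -0.4, -2.6]
width: 0.0216
grip_force: 34.9
```

Request:
step_arm --pt "0 0 0" --pt "0 0 0" --pt "0 0 0" --turn '[0.3,0,0]'

```text
time: 9.45
ee_pos: [0.6057, 0.2273, 0.153]
eef_rot: [0.609, 0.793, 0.0, -0.0]
ft_force: [0.2, 1.2, -2.4]
width: 0.0221
grip_force: 34.9
```

```bash
python3 - <<'E'
from h import *
c=snap('top','top2'); snap('wrist','w2')
s=read_state(); print(s['ee_pos'],s['eef_rot'],s['joint_positions'])
a=cv2.imread('pics/top2.png')[140:260,255:345]; b=cv2.imread('pics/w2.png')
a=cv2.resize(a,(288,384),interpolation=cv2.INTER_CUBIC)
cv2.imwrite('pics/m2.png',np.hstack([a,b]))
E
```

```text
[0.60561568 0.22756458 0.15293646] [6.08254834e-01 7.93741796e-01 4.55592860e-05 1.28415293e-04] [ 0.34964878  0.73045807 -1.19350392  1.44303712  0.67830272  1.4212378
 -0.5885399 ]
```

View pics/m2.png

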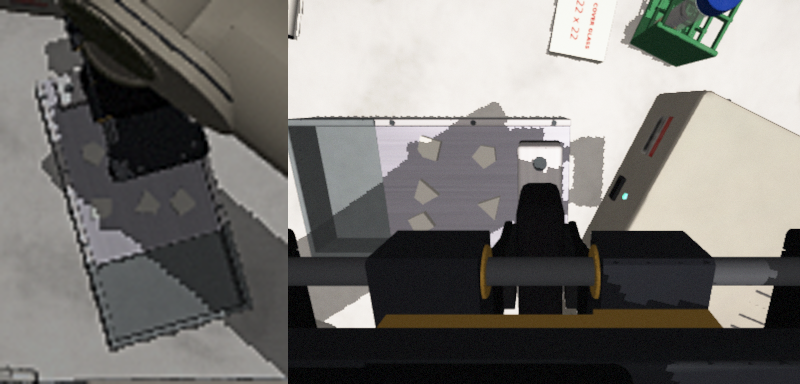

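The wrist view shows the scraper end at (540,142) of the montage, just inside the left lip line at v≈118–125. All offcuts lie on the trough side of it.

```bash
python3 - <<'E'
from h import *
b=cv2.imread('pics/w2.png')[95:255,0:300]
cv2.imwrite('pics/w2c.png',cv2.resize(b,None,fx=2.6667,fy=2.6667,interpolation=cv2.INTER_CUBIC))
E
```

```text
(no output)
```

View pics/w2c.png

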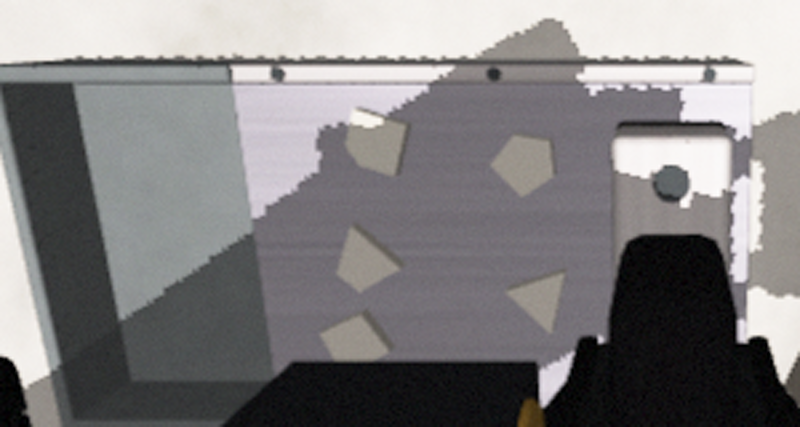

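```bash
python3 - <<'E'
from h import *
c=dict(np.load('w2.npz'))
P=lambda u,v,z:px(c,u/2.6667-.3,95+v/2.6667-.3,z)[:2]
L=[P(745,83,.042),P(240,83,.042)];d=L[0]-L[1];print('lip',L,np.arctan2(d[1],d[0]))
E=[P(237,84,.034),P(273,380,.034)];d=E[0]-E[1];print('edge',E,np.arctan2(d[1],d[0])-np.pi/2)
far=[P(752,84,.042)];print('far',far, (far[0]-P(237,84,.034)))
S=[P(615,135,.141),P(730,135,.141)];d=S[1]-S[0];print('scr end',S,np.arctan2(d[1],d[0]),'mid',np.mean(S,0))
yaw=.262;ex=np.array([np.cos(yaw),np.sin(yaw)]);ey=np.array([-ex[1],ex[0]])
print('gap y',np.mean([l@ey for l in L])-np.mean(S,0)@ey,'scr end-> expected centre',np.mean(S,0)-.052*ey)
print('front x in station',S[0]@ex-np.mean([e@ex for e in E])-.05)
for u,v in [(378,142),(523,163),(368,258),(538,300),(357,337)]: q=P(u,v,.04); print('off x',q@ex-np.mean([e@ex for e in E])-.05)
q=read_state()['eef_rot'];print(2*np.arctan2(q[1],q[0])-np.pi/2)
E
```

```text
lip [array([0.6151389 , 0.28622979]), array([0.45692808, 0.24364276])] 0.26294650041322715
edge [array([0.45218053, 0.24140994]), array([0.47787009, 0.1369314 ])] 0.24110072510831726
far [array([0.6174238 , 0.28651478])] [0.16524327 0.04510485]
scr end [array([0.5815743 , 0.27369682]), array([0.60491704, 0.27997922])] 0.26290757896037065 mid [0.59324567 0.27683802]
gap y 0.0033231002992896858 scr end-> expected centre [0.60671433 0.22661258]
front x in station 0.08446498105442117
off x -0.001534947476496365
off x 0.04644124788767083
off x -0.008930273203289943
off x 0.049335431077300027
off x -0.015812123104393352
0.2630761602243239
```

Request:
step_arm --pt "0.05 -0.18 0" --pt "0 0 -0.7" --pt "0 0 -0.7" --pt "0 0 -0.7" --pt "0 0 -0.5" --pt "0 0 -0.3" --pt "0 0 0" --pt "0 0 0" --turn '[0,0,0,0,0,0,0,0]'

```text
time: 10.35
ee_pos: [0.6074, 0.2228, 0.0804]
eef_rot: [0.608, 0.794, 0.0, -0.0]
ft_force: [0.1, 0.2, -2.7]
width: 0.0217
grip_force: 34.9
```

Underside is about 6 mm above the plate. I'll lower it gently to near contact.

Request:
step_arm --pt "0 0 -0.1" --pt "0 0 -0.1" --pt "0 0 -0.04" --pt "0 0 0" --pt "0 0 0" --turn '[0,0,0,0,0]'

```text
time: 10.85
ee_pos: [0.6073, 0.2225, 0.0741]
eef_rot: [0.608, 0.794, 0.0, 0.0]
ft_force: [0.9, -0.4, -2.9]
width: 0.0218
grip_force: 34.9
```

Request:
step_arm --pt "-0.24 -0.065 0" --pt "-0.24 -0.065 0" --pt "-0.24 -0.065 0" --pt "-0.24 -0.065 0" --pt "-0.24 -0.065 0" --pt "-0.24 -0.065 0" --pt "-0.24 -0.065 0" --pt "-0.24 -0.065 0" --pt "-0.24 -0.065 0" --pt "-0.24 -0.065 0" --pt "-0.24 -0.065 0" --pt "-0.24 -0.065 0" --turn '[0,0,0,0,0,0,0,0,0,0,0,0]'

```text
time: 12.05
ee_pos: [0.5348, 0.2029, 0.0741]
eef_rot: [0.608, 0.794, 0.0, 0.0]
ft_force: [-0.1, 0.6, -3.0]
width: 0.0215
grip_force: 34.9
```

Request:
step_arm --pt "-0.24 -0.065 0" --pt "-0.24 -0.065 0" --pt "-0.24 -0.065 0" --pt "-0.24 -0.065 0" --pt "-0.24 -0.065 0" --pt "-0.24 -0.065 0" --pt "-0.24 -0.065 0" --pt "-0.24 -0.065 0" --pt "-0.24 -0.065 0" --pt "-0.24 -0.065 0" --pt "-0.24 -0.065 0" --pt "-0.24 -0.065 0" --turn '[0,0,0,0,0,0,0,0,0,0,0,0]'

```text
time: 13.25
ee_pos: [0.4627, 0.1833, 0.074]
eef_rot: [0.608, 0.794, -0.0, 0.0]
ft_force: [0.1, 0.2, -2.5]
width: 0.0219
grip_force: 34.9
```

Request:
step_arm --pt "-0.24 -0.065 0" --pt "-0.24 -0.065 0" --pt "0 0 0" --pt "0 0 0" --pt "0 0 0" --turn '[0,0,0,0,0]'

```text
time: 13.75
ee_pos: [0.4516, 0.1803, 0.0742]
eef_rot: [0.608, 0.794, 0.0, 0.0]
ft_force: [0.0, -0.7, -2.2]
width: 0.0218
grip_force: 34.9
```

```bash
python3 - <<'E'
from h import *
snap('top','top3'); snap('wrist','w3'); snap('side','s3')
a=cv2.imread('pics/top3.png')[140:260,255:345]; b=cv2.imread('pics/w3.png')
a=cv2.resize(a,(288,384),interpolation=cv2.INTER_CUBIC)
cv2.imwrite('pics/m3.png',np.hstack([a,b]))
E
```

```text
(no output)
```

View pics/m3.png

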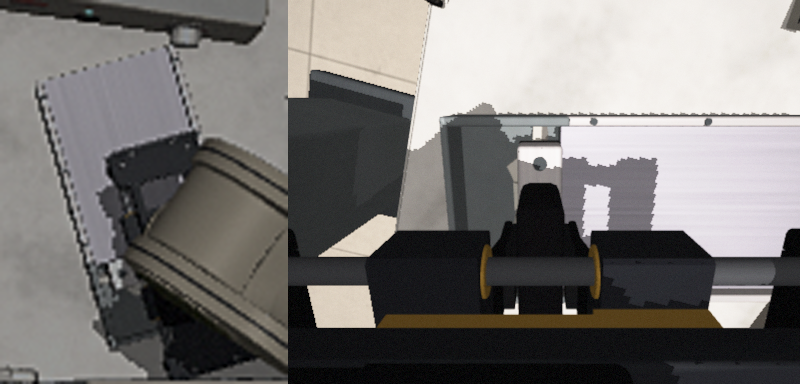

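Plate is clear. A white patch at montage (540,133), beside the scraper end, may be an offcut in the trough. I'll lift, move aside to the bench and look from the top.

Request:
step_arm --pt "0 0 0.3" --pt "0 0 0.6" --pt "0 0 1" --pt "0 0 1" --pt "0 0.5 0.6" --pt "0 1 0" --pt "0.2 1 0" --pt "0.2 1 0" --pt "0.2 1 0" --pt "0.2 1 0" --pt "0.2 1 0" --pt "0.2 1 0" --turn '[0,0,0,0,0,0,0,0,0,0,0,0]'

```text
time: 15.1
ee_pos: [0.481, 0.3697, 0.162]
eef_rot: [0.608, 0.794, 0.0, -0.0]
ft_force: [0.7, 0.5, -1.5]
width: 0.0216
grip_force: 34.9
```

Request:
step_arm --pt "0.1 1 0" --pt "0.1 0.2 0" --pt "0 0 0" --pt "0 0 0" --turn '[0,0,0,0]'

```text
time: 15.5
ee_pos: [0.4863, 0.3972, 0.1616]
eef_rot: [0.608, 0.794, -0.0, 0.0]
ft_force: [0.5, 0.8, -2.6]
width: 0.0218
grip_force: 34.9
```

```bash
python3 - <<'E'
from h import *
snap('top','top4'); snap('side','s4')
a=cv2.imread('pics/top4.png')[140:260,200:345]; b=cv2.imread('pics/s4.png')[150:270,160:305]
f=lambda i:cv2.resize(i,(398,330),interpolation=cv2.INTER_CUBIC)
cv2.imwrite('pics/m4.png',np.hstack([f(a),f(b)]))
E
```

```text
(no output)
```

View pics/m4.png

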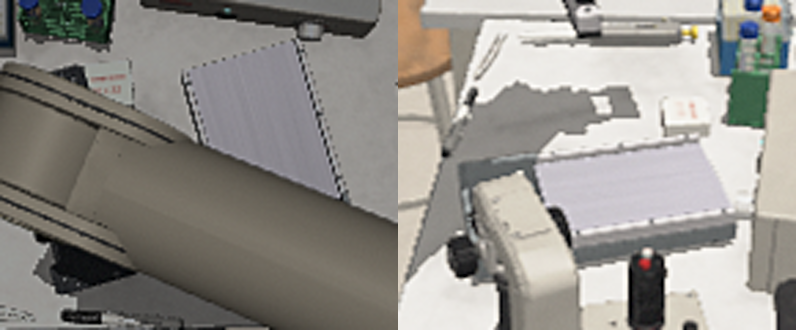

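The side view shows the plate empty, but the arm hides the trough from the top camera. I'll put the scraper down and check the trough afterwards.

Request:
step_arm --pt "0 0 -1" --pt "0 0 -1" --pt "0 0 -1" --pt "0 0 -0.8" --pt "0 0 -0.5" --pt "0 0 -0.3" --pt "0 0 -0.15" --pt "0 0 -0.06" --pt "0 0 0" --pt "0 0 0" --turn '[0,0,0,0,0,0,0,0,0,0]'

```text
time: 16.6
ee_pos: [0.4865, 0.3981, 0.042]
eef_rot: [0.608, 0.794, 0.001, 0.0]
ft_force: [-0.1, 0.6, -2.1]
width: 0.0216
grip_force: 34.9
```

Request:
step_arm --pt "0 0 -0.05" --pt "0 0 -0.03" --pt "0 0 0" --pt "0 0 0" --turn '[0,0,0,0]'

```text
time: 17.0
ee_pos: [0.4865, 0.3979, 0.04]
eef_rot: [0.608, 0.794, 0.0, 0.0]
ft_force: [-1.4, -2.9, 6.0]
width: 0.0217
grip_force: 34.9
```

Request:
step_arm --pt "0 0 0" --pt "0 0 0" --pt "0 0 0" --pt "0 0 0" --pt "0 0 0" --pt "0 0 0" --pt "0 0 0" --pt "0 0 0" --pt "0 0 0" --pt "0 0 0" --turn '[0,0,0,0,0,0,0,0,0,0]' --grip 0

```text
time: 18.0
ee_pos: [0.4863, 0.3978, 0.0393]
eef_rot: [0.608, 0.794, 0.0, 0.0]
ft_force: [0.0, -0.3, -0.2]
width: 0.0857
grip_force: 0.0
```

Request:
step_arm --pt "0 0 0" --pt "0 0 0.4" --pt "0 0 0.8" --pt "0 0 1" --pt "0 0 1" --pt "0 0 1" --pt "0 0 1" --pt "0 0 1" --pt "0 0 1" --pt "0 0 1" --pt "0 -1 0.5" --pt "0 -1 0" --turn '[0,0,0,0,0,0,0,0,0,0,0,0]'

```text
time: 19.2
ee_pos: [0.4856, 0.3491, 0.2607]
eef_rot: [0.607, 0.795, 0.002, 0.0]
ft_force: [0.8, -0.0, -0.5]
width: 0.0872
grip_force: 0.0
```

Request:
step_arm --pt "0 -1 0.5" --pt "0 -1 0.5" --pt "0 -1 0.5" --pt "0 -1 0.5" --pt "-0.2 -1 0" --pt "-0.2 -1 0" --pt "-0.2 -1 0" --pt "-0.2 -1 0" --pt "-0.2 -1 0" --pt "0 -0.6 0" --pt "0 0 0" --pt "0 0 0" --turn '[0,0,0,0,0,0,0,0,0,0,0,0]'

```text
time: 20.4
ee_pos: [0.4612, 0.1085, 0.3076]
eef_rot: [0.608, 0.794, -0.0, 0.001]
ft_force: [0.2, 0.6, 0.7]
width: 0.0867
grip_force: 0.0
```

```bash
python3 - <<'E'
from h import *
snap('wrist','w5')
E
```

```text
(no output)
```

View pics/w5.png

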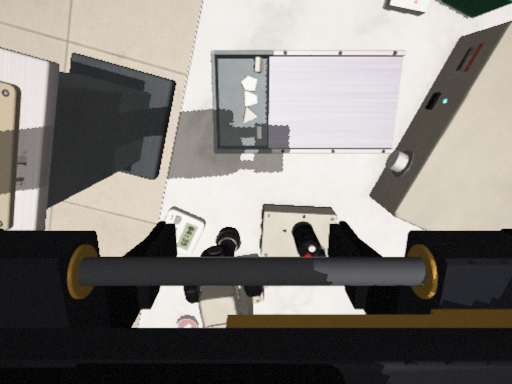

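The trough holds all five, at (259,65), (249,84), (251,99), (249,116) and (260,132); the first and last look to be standing on edge. I'll check their heights, and the scraper from the top view, using depth.

```bash
python3 - <<'E'
from h import *
c=dict(np.load('w5.npz'));V=c['mtx']
for u,v in [(259,65),(249,84),(251,99),(249,116),(260,132),(235,90)]:
  w=np.array([px(c,a,b) for a in range(u-4,u+5) for b in range(v-4,v+5)]); print(np.round(px(c,u,v),3),'zmax',np.round(w[:,2].max(),3))
t=snap('top','top6')
q=np.array([px(t,a,b) for a in range(212,250) for b in range(188,235)])
for z in (.076,.028):
  m=q[abs(q[:,2]-z)<.004]; print(len(m),cv2.minAreaRect((m[:,:2]*1000).astype(np.float32)) if len(m)>5 else '',m[:,2].mean() if len(m) else '')
E
```

```text
[0.44  0.228 0.027] zmax 0.029
[0.433 0.202 0.017] zmax 0.018
[0.441 0.183 0.016] zmax 0.018
[0.444 0.16  0.018] zmax 0.02
[0.465 0.143 0.028] zmax 0.031
[0.416 0.189 0.01 ] zmax 0.011
134 ((485.19903564453125, 398.5124206542969), (21.165119171142578, 61.53292465209961), 14.696351051330566) 0.07569185386567145
119 ((484.9486999511719, 398.8801574707031), (25.996749877929688, 103.7281494140625), 15.006813049316406) 0.027746498338304403
```

```bash
python3 -c "
from bench import *
print(close_job())"
```

```text
the job is handed in; nothing more can be done
None
```

I wiped all five offcuts into the trough, stood the scraper upright on the bench clear of the station with the gripper off it, and handed the job in at about 20.5 s; `close_job()` gave no verdict.

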